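# Square a glass specimen plate into its jig with a nudging tool

## Robot

A 6-joint arm with a two-finger parallel gripper is mounted at the origin on the work surface. World frame = base frame: x ahead of the robot, y to its left, z up, the work surface at z = 0. Lengths are in mm, angles in rad, forces in N, time in s.
With the tool pointing down it reaches from about 275 to 825 mm from the base axis. Payload 4.9 kg.
Tool frame: the origin (TCP) lies at the very end of the fingers, on their centre line; the grasp point (between the pads) lies 19 mm behind it; z points along the fingers, y is the line along which they close (so a half turn about z gives the same grasp; the last joint's range is limited). The gripper opens to 85 mm and grips with 20 to 120 N. Pads are 22 mm wide; open, the fingers measure 114 mm over their backs; the gripper's body (76 mm by 85 mm) begins 54 mm behind the grasp point. The pads swing forward as they close: fully open they stand 13 mm farther back than shut.
Start: joints at [-1.371, 0.326, -0.193, 1.052, 0, 1.437], TCP at [180.212, -519.656, 231.281] pointing down, gripper open.
Joint ranges: [-2.65, 2.65], [-0.97, 1.79], [-1.3, 1.35], [-1.93, 2.1], [-1.47, 1.37], [-3.14, 3.14]. Speed limits (rad/s): [2.57, 2.57, 3.14, 3.14, 3.14, 3.14].

## Interface

Orientations are given as [roll, pitch, yaw] about the fixed x, y, z axes, in that order (R = Rz(yaw) Ry(pitch) Rx(roll)).
In Python, from bench import bot, solve_ik, imaging gives the robot as it stands. Calls block until the motion is done:
- bot.move_ptp(position, orientation): joint-space move of the TCP to a pose.
- bot.movel(position, rot=None, max_speed=150, threshold=None): straight line of the TCP; rot=None keeps the orientation; max_speed is the mean speed in mm/s. With threshold (N) it stops when the force on the tool has changed by that much, and returns True; else False.
- bot.move_j(angles): joint-space move.
- bot.grip(opening, effort=None): opening from 0.0 (shut) to 1.0 (fully open); effort is the grip in N (None keeps the last); returns when the fingers have stopped.
- bot.dwell(seconds).
- solve_ik(position, orientation): joint angles nearest the present ones, or None.
- bot.get_state(): the state.
- imaging.capture(name): name is "scene" or "top" or "wrist"; returns the picture (420x560x3 uint8, blue, green, red); there is no depth.
- imaging.camera_model(name): a dict with "K" (3x3 intrinsics, pixels), "k1" (the pictures are not rectified: a ray, as slopes to the right and down, at radius r is drawn at 1 + k1 r^2 times it, then the intrinsics apply), "position" and "rotation" of the camera in the world. Camera axes: x right, y up, looking along -z (the intrinsics and any distortion apply to the point x, -y, -z); pixel columns grow to the right and rows downward; lengths in mm; the calibration is good to about 2 mm. A picture is of the moment at which its call begins: read the wrist's pose just before it. camera_model takes no time and is no camera call; for the wrist camera it gives the pose at the moment of the call.
A pose or a line that the arm cannot do raises bot.IKError and nothing moves.
- bot.sign_off(): hands the job in; it is judged then, once.
The state is a dict: "t": time; "qpos": joint angles; "joint_velocities": joint speeds; "effort": joint torques, N m; "tcp_pos": TCP position; "orientation": TCP orientation; "contact_force": force on the tool from outside, world axes, zero at the start; "wrist_torque": the same for the moment, N m; "opening": opening from 0.0 (shut) to 1.0 (fully open); "gripper_force": force on a finger pad.
Only numpy, scipy, OpenCV 4.12 (cv2) and the standard library are available. Lean on these libraries where they do the work, as an engineer would, in place of code of your own. Each camera call takes 0.05 s, during which the arm holds its last target. There are 200 camera calls.

## Task

Take the orange black-nosed tool out of its holder and, with the tool alone, nudge the glass specimen plate flat along the black jig: first press its long edge fully home against the long stop, then slide it along and press its short edge home against the short stop, each with a definite but gentle push of 4 to 8 N (glass chips), so that it ends touching both stops. Then stand the tool back in its holder, fully down, and let go; never touch the plate with the gripper, and leave everything else where it is.

Things in the scene. Friction and masses are not known exactly. Their poses are not given: they have to be found in the camera images.
- jig: squaring jig fixed to the bench: black base 12 mm thick with two aluminium stops forming a square inner corner. Origin: that inner corner, on the underside (bench level). Its x and y axes point towards the stops; its yaw is within 0.35 rad of the robot base's, so +x leads away from the robot. The base reaches from x = -193 to +12 and y = -173 to +12 mm. The plate lies at negative x and y
- jig_corner (a point): the inner corner on the base's top surface, 12 mm above the bench; same axes as the jig. The long stop's face lies in the plane x = 0, from y = 0 to -110 mm; the short stop's face in the plane y = 0, from x = 0 to -85 mm. Stops are 12 mm thick and stand 9 mm above the base; hard: force climbs steeply, 3 to 20 N per mm, once the plate touches
- long_stop: aluminium bar on the jig, 122 x 12 x 9 mm, for the plate's 80 mm edge; origin and axes as jig_corner: its face is the plane x = 0
- short_stop: aluminium bar on the jig, 85 x 12 x 9 mm, for the plate's 60 mm edge; origin and axes as jig_corner: its face is the plane y = 0
- plate: greenish glass plate 60 (its x) x 80 (y) x 8 mm (z), 0.07 to 0.14 kg, with a yellow specimen dot and a white label strip near its -y end. It lies on the jig's base 15 to 35 mm short of each stop, turned up to 0.2 rad from the jig; it slides under 0.1 to 0.4 N. Origin: centre of its underside. Its +x face (80 mm edge) goes to the long stop, its +y face (60 mm edge) to the short stop
- plate_near_corner (a point): the plate's corner that goes into the jig's corner (+30, +40 mm from the plate's origin), at its underside
- plate_long_end (a point): other end of the 80 mm edge that goes against the long stop (+30, -40 mm), at the underside
- plate_short_end (a point): other end of the 60 mm edge that goes against the short stop (-30, +40 mm), at the underside
- tool: nudging tool 94 mm long, 60 g, upright in the holder: orange square handle 16 x 16 mm from 12 to 94 mm above the tip, below it a round, smooth black nose 15 mm across. Origin: centre of the nose's flat lower end (the tip); z up the handle, x and y across its flats, along the holder's. At the start the tip is 12 mm above the bench and 72 mm stand out of the holder
- holder: blue tool holder fixed to the bench, 60 x 60 x 34 mm, with a square hole 18.5 mm wide, 22 mm deep (floor 12 mm above the bench), chamfered 3 mm, its sides along the holder's x and y. Origin: centre of its underside.
- holder_mouth (a point): centre of the hole's mouth, on the holder's top face, 34 mm above the bench
- weight: bystander, 50 g brass knob weight 20 mm across and 22 mm high, standing on the jig's bare corner diagonally opposite the stops; origin under its centre
- dish_stack: bystander, two closed round specimen dishes stacked, 92 mm across, 30 mm high; it and the holder may swap places; origin under its centre
- dish: bystander, one closed round specimen dish 92 mm across, 15 mm high
- reagent: bystander, amber bottle 52 mm across, 120 mm high
- jar: bystander, clear jar with blue cap, 56 mm across, 70 mm high
- tweezers: bystander, steel tweezers 120 mm long lying flat
- spare_plate: bystander, a second glass plate 60 x 80 x 8 mm with no label or specimen, lying on the bench itself; not the one to work on
- specimen_box: bystander, round yellow box 48 mm across, 35 mm high

How it is judged:
By the outcome, as a careful person would: the job done as asked, in the order asked, and still so for the second after the job is handed in, with the robot touching nothing.
It also fails if it takes over 72 s, if anything falls off the work surface, if the arm or the gripper's body presses on something with over 40 N, if the wrist force passes 120 N, or if a joint passes its speed limit or range.

## Working session

There is one attempt and no reset: what is moved stays moved. The work goes in short steps, each a Python script; the robot and the scene stay as the last script left them, time stands still between calls to the robot, and variables do not carry over. Pictures are saved under pics/ and viewed, at most 10 in all, crops included, and the job is handed in when it is done.

```bash
mkdir -p pics; ls; python3 - <<'E'
from bench import bot, imaging
import cv2,numpy as np
for n in ("scene","top"):
    cv2.imwrite(f"pics/{n}0.png",imaging.capture(n))
    m=imaging.camera_model(n);print(n,m)
print(bot.get_state())
E
```

```text
pics
scene {'K': array([[407.18239201,   0.        , 279.42802982],
       [  0.        , 407.18239201, 199.7420043 ],
       [  0.        ,   0.        ,   1.        ]]), 'k1': -0.027262113919232587, 'position': array([1196.70486999, -620.73696172,  647.65976217]), 'rotation': array([ 1.00224346, -0.01686406,  0.82920531])}
top {'K': array([[411.57476863,   0.        , 275.39018571],
       [  0.        , 411.57476863, 206.39717884],
       [  0.        ,   0.        ,   1.        ]]), 'k1': -0.014976573212160836, 'position': array([ 352.31662655,   -9.25907794, 1109.7896621 ]), 'rotation': array([ 0.14710689,  0.00734453, -1.59108074])}
{'t': 0.1, 'qpos': array([-1.37119963e+00,  3.26911102e-01, -1.93482619e-01,  1.05198579e+00,
       -2.94474237e-06,  1.43657369e+00]), 'joint_velocities': array([ 1.72191941e-03, -4.62102933e-05,  4.01959776e-03, -1.52482623e-04,
        1.80166768e-04,  5.38395571e-04]), 'effort': array([ 8.94048553e-04, -4.44239759e+01,  2.63036978e+01,  7.87900994e-03,
       -1.65951328e-04,  4.48477010e-06]), 'tcp_pos': array([ 180.10435867, -519.12780115,  230.55809796]), 'orientation': array([-3.14002331e+00, -2.08943411e-04,  3.33819173e-01]), 'contact_force': array([ 0.67437164, -0.27839351, -0.4658319 ]), 'wrist_torque': array([-0.01865875,  0.03124075,  0.07011283]), 'gripper_force': 0.0, 'opening': 1.0036334648354228}
```

View pics/top0.png

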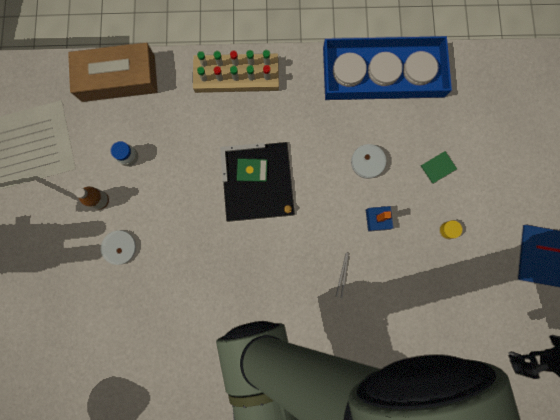

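View pics/scene0.png

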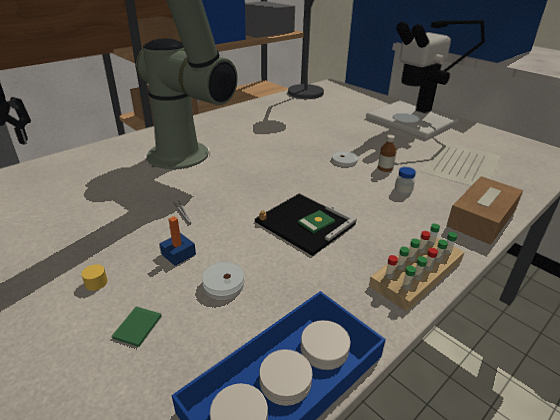

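The top view shows the jig around (260,182), with its stops at the upper and left edges. The plate is at (250,170) with its label on the right, the brass weight at (288,209), the holder at (380,218) and the dish stack at (369,161). The scene view agrees with this layout. Next I'll get coarse positions and then look with the wrist camera.

```bash
cat > h.py <<'E'
from bench import bot, solve_ik, imaging
import cv2, numpy as np
from scipy.spatial.transform import Rotation as Ro
def cast(m,px,z):
    px=np.atleast_2d(np.float64(px)); K=m["K"]
    d=(px-[K[0,2],K[1,2]])/[K[0,0],K[1,1]]; u=d.copy()
    for _ in range(10): u=d/(1+m["k1"]*(u**2).sum(1,keepdims=True))
    r=np.c_[u[:,0],-u[:,1],-np.ones(len(u))]@Ro.from_euler('xyz',m["rotation"]).as_matrix().T
    p=np.array(m["position"]); return p+r*((z-p[2])/r[:,2])[:,None]
def proj(m,P):
    q=(np.atleast_2d(P)-m["position"])@Ro.from_euler('xyz',m["rotation"]).as_matrix()
    u=np.c_[q[:,0],-q[:,1]]/-q[:,2:]; u=u*(1+m["k1"]*(u**2).sum(1,keepdims=True))
    return u*[m["K"][0,0],m["K"][1,1]]+[m["K"][0,2],m["K"][1,2]]
def snap(name,file=None):
    m=imaging.camera_model(name); im=imaging.capture(name)
    if file: cv2.imwrite("pics/"+file,im)
    return m,im
E
python3 - <<'E'
from h import *
m=imaging.camera_model("top")
for n,px,z in (("jigcorner",(224,148),12),("plate",(251,170),20),("holder",(379,218),34),("tooltop",(389,215),84),("weight",(288,209),34),("stack",(369,161),30)): print(n,cast(m,px,z).round(1))
w=imaging.camera_model("wrist");s=bot.get_state()
print(w, s["tcp_pos"]-w["position"])
# TCP looks: wrist camera offset in tool frame
R=Ro.from_euler('xyz',s["orientation"])
print(R.inv().apply(w["position"]-s["tcp_pos"]), (R.inv()*Ro.from_euler('xyz',w["rotation"])).as_matrix().round(2))
E
```

```text
jigcorner [[681.  133.9  12. ]]
plate [[615.2  59.6  20. ]]
holder [[ 475.2 -276.3   34. ]]
tooltop [[ 476.5 -289.4   84. ]]
weight [[504.2 -37.7  34. ]]
stack [[ 630.7 -259.2   30. ]]
{'K': array([[298.24910953,   0.        , 281.53556651],
       [  0.        , 298.24910953, 210.41670842],
       [  0.        ,   0.        ,   1.        ]]), 'k1': -0.025059139570311195, 'position': array([ 249.15202569, -495.22854137,  373.41375265]), 'rotation': array([-0.29091615,  0.00198959, -1.23778456])} [ -69.04766703  -23.89925978 -142.85565469]
[  73.09661816   -0.18040729 -142.84027753] [[-0.    0.96  0.29]
 [ 1.    0.    0.  ]
 [ 0.    0.29 -0.96]]
```

```bash
python3 - <<'E'
from h import *
bot.move_ptp([450,-278,200],[np.pi,0,0]); snap("wrist","w_holder.png")
print(proj(imaging.camera_model("wrist"),[[475,-276,34]]),bot.get_state()["t"])
bot.move_ptp([570,40,180],[np.pi,0,0]); snap("wrist","w_jig.png")
m=imaging.camera_model("wrist");print(m["position"],m["rotation"],bot.get_state()["t"],bot.get_state()["qpos"].round(2))
E
```

```text
[[278.91243406 168.99224895]] 1.5083
[643.09630534  38.65047697 322.94660947] [-2.91095513e-01 -9.10869570e-05 -1.57363379e+00] 2.8417 [-0.06  0.4  -0.21  0.95 -0.    3.08]
```

View pics/w_holder.png

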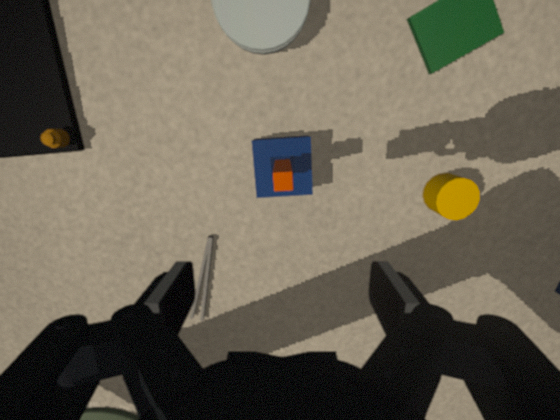

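View pics/w_jig.png

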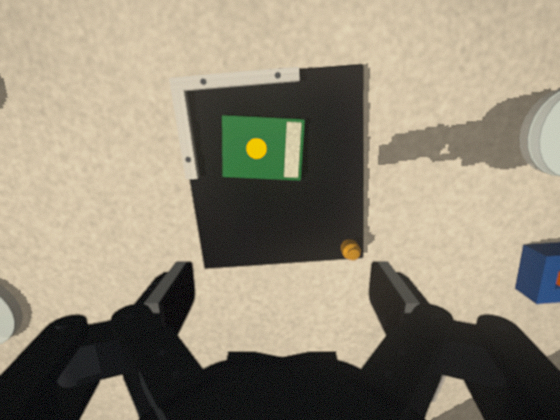

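The holder's blue top spans (253–313, 136–197), with the orange handle top near (283,183). In the jig view the long stop runs along the top at (175–300, 70–90) and the short stop down the left at (175–197, 90–180). The plate is at (222–305, 115–181), label to the right, and the weight is at (350,250).

```bash
cat >> h.py <<'E'
def line_fit(P): 
    vx,vy,x,y=cv2.fitLine(np.float32(P)[:,:2],cv2.DIST_HUBER,0,.01,.01).ravel(); return np.array([x,y]),np.array([vx,vy])
def cross(g,a,b):  # first subpixel crossing of grey 90 walking a->b
    n=int(4*np.hypot(*(np.subtract(b,a))))
    t=np.linspace(0,1,n)[:,None]; p=np.float32(np.array(a)*(1-t)+np.array(b)*t)
    v=cv2.remap(g,p[None,:,0],p[None,:,1],cv2.INTER_LINEAR)[0].astype(float)
    i=np.where(v>75)[0]; return p[i[0]] if len(i) else None
def rect(mask,m,z):
    mask=cv2.morphologyEx(mask.astype(np.uint8)*255,cv2.MORPH_CLOSE,np.ones((3,3)))
    c=max(cv2.findContours(mask,cv2.RETR_EXTERNAL,cv2.CHAIN_APPROX_NONE)[0],key=cv2.contourArea)
    P=cast(m,c[:,0],z)[:,:2].astype(np.float32); return cv2.minAreaRect(P)
E
python3 - <<'E'
from h import *
m=imaging.camera_model("wrist"); im=cv2.imread("pics/w_jig.png"); g=cv2.cvtColor(im,cv2.COLOR_BGR2GRAY)
L=[cross(g,(c,105),(c,60)) for c in range(205,290,5)]; S=[cross(g,(212,r),(170,r)) for r in range(105,172,4)]
pL,dL=line_fit(cast(m,L,12)); pS,dS=line_fit(cast(m,S,12))
t=np.linalg.solve(np.c_[dL,-dS],pS-pL); C=pL+t[0]*dL
print("corner",C,"yaw from long",np.arctan2(-dL[0],dL[1])%np.pi,"short",np.arctan2(dS[1],dS[0])%np.pi)
hsv=cv2.cvtColor(im,cv2.COLOR_BGR2HSV)
roi=np.zeros(g.shape,bool); roi[100:195,205:320]=1
print("plate",rect(roi&(g>45),m,20))
print("weight",rect((hsv[...,1]>120)&(hsv[...,0]<22)&(g>40)&(np.arange(560)>330)&(np.arange(560)<365)&(np.arange(420)[:,None]<262),m,30))
print("base",[cast(m,p,12).round(1) for p in ((363,65),(205,268),(363,257))])
# holder from its picture: pose of wrist camera then
dp=np.array([450-570,-278-40,20.])
m2=dict(m); m2["position"]=m["position"]+dp
im=cv2.imread("pics/w_holder.png"); hsv=cv2.cvtColor(im,cv2.COLOR_BGR2HSV)
roi=np.zeros(g.shape,bool); roi[125:205,245:322]=1
h,s,v=cv2.split(hsv)
print("holder",rect(roi&(s>100)&(((h>95)&(h<130))|(h<15)),m2,34))
o=roi&(s>150)&(h<15)
print("toptool", rect(o&(v>200),m2,106), "v",np.percentile(v[o],[10,30,50,70,90]), proj(m2,[475,-276,34]))
E
```

```text
corner [671.7693  132.64734] yaw from long 0.07548833 short 0.07337406
plate ((625.6231079101562, 64.44943237304688), (101.34790802001953, 79.22457885742188), 87.0443115234375)
weight ((511.9161682128906, -34.25536346435547), (23.859375, 21.535625457763672), 3.128437042236328)
base [array([[694.9, -39.4,  12. ]]), array([[480.6, 127.7,  12. ]]), array([[494. , -54.2,  12. ]])]
holder ((477.45172119140625, -280.3564453125), (59.254276275634766, 58.31074523925781), 3.305402994155884)Traceback (most recent call last):
  File "<stdin>", line 20, in <module>
  File "h.py", line 27, in rect
    c=max(cv2.findContours(mask,cv2.RETR_EXTERNAL,cv2.CHAIN_APPROX_NONE)[0],key=cv2.contourArea)
ValueError: max() iterable argument is empty
```

```bash
python3 - <<'E'
from h import *
m=imaging.camera_model("wrist"); im=cv2.imread("pics/w_jig.png"); h,s,v=cv2.split(cv2.cvtColor(im,cv2.COLOR_BGR2HSV))
R,C=np.mgrid[:420,:560]; roi=(R>98)&(R<195)&(C>205)&(C<320)
pm=roi&(v>70)&(((s>100)&(h>18)&(h<90))|((C>270)&(R>110)&(v>110)))
(c,sz,a)=rect(pm,m,20); P=cv2.boxPoints((c,sz,a))
y=.0745; J=np.array([671.8,132.6]); Rj=np.array([[np.cos(y),-np.sin(y)],[np.sin(y),np.cos(y)]])
print("plate",c,sz,a,"\njig frame corners",((P-J)@Rj).round(1).tolist(), ((np.array(c)-J)@Rj).round(1))
m2=dict(m); m2["position"]=m["position"]+np.array([-120,-318,20.])
im=cv2.imread("pics/w_holder.png"); h,s,v=cv2.split(cv2.cvtColor(im,cv2.COLOR_BGR2HSV))
o=(R>125)&(R<205)&(C>245)&(C<322)&(s>120)&((h<18)|(h>170))
for r in range(156,196,4): print(r,v[r,270:298:3],s[r,270:298:3],h[r,283])
hb=(R>125)&(R<205)&(C>245)&(C<322)&(s>90)&(h>95)&(h<130)
print("holder v",np.percentile(v[hb],[5,25,50,75,95]))
# look close, two heights of view direction
bot.move_ptp([430,-280,150],[np.pi,0,0]); s1=bot.get_state(); m,im=snap("wrist","w_h2.png"); print(m["position"],s1["tcp_pos"],s1["t"], proj(m,[[477,-280,34],[477,-280,106]]))
E
```

```text
plate (617.03125, 57.990325927734375) (80.79978942871094, 61.20119094848633) 87.07403564453125 
jig frame corners [[-95.6, -106.6], [-34.9, -114.2], [-24.8, -34.1], [-85.5, -26.4]] [-60.2 -70.3]
156 [93 92 89 88 87 85 85 66 67 73] [159 141 140 145 149 141 150 112 148 126] 107
160 [82 62 77 76 79 79 81 51 58 63] [124 107 106 144 178 174 173  95 106 121] 9
164 [88 61 82 82 81 83 83 47 60 63] [127  67 199 177 195 178 187  76  98 101] 10
168 [97 67 82 81 81 85 81 66 57 59] [142  84 190 201 189 159 195 100  94 125] 11
172 [101 122 145 156 158 159 166 156  66  75] [149 171 230 219 253 225 243 229 120 139] 11
176 [ 99 169 183 184 183 181 183 171 102  99] [170 198 255 255 254 255 255 234 143 157] 13
180 [102 151 188 186 183 182 181 177  99  99] [168 169 255 244 255 255 255 228 152 152] 13
184 [101 122 182 185 182 183 184 174  94  96] [144 107 255 254 255 255 243 252 144 157] 13
188 [101 110 186 185 182 185 184 181  94 100] [157  90 255 249 255 245 255 255 109 145] 13
192 [ 99 104  92  95  93 101 103 101 103 104] [149 145  80 105 134 144 144 157 154 145] 111
holder v [ 60.  95.  98. 100. 103.]
[ 503.44500478 -279.36897718  293.02160889] [ 430.49189232 -279.59139922  150.16989911] 4.1583 [[282.41675236 153.42150498]
 [282.68801718 165.28569233]]
```

View pics/w_h2.png

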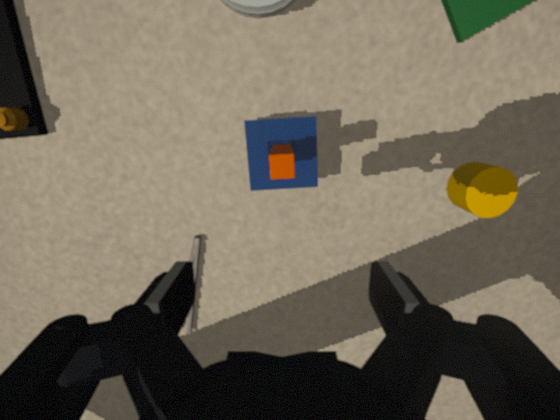

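The close view shows the holder top at (246–317, 117–190) and the bright handle top at (268–295, 151–179). I'll measure both, then grasp.

```bash
python3 - <<'E'
from h import *
im=cv2.imread("pics/w_h2.png"); m=imaging.camera_model("wrist")
h,s,v=cv2.split(cv2.cvtColor(im,cv2.COLOR_BGR2HSV)); R,C=np.mgrid[:420,:560]
roi=(R>105)&(R<200)&(C>238)&(C<325)
t=rect(roi&(s>170)&(h<18)&(v>140),m,106)
b=rect(roi&(((s>80)&(h>95)&(h<130))|((s>120)&(h<18))),m,34)
print("tool top",t,"\nholder",b)
m0=imaging.camera_model("top"); im=cv2.imread("pics/top0.png")
h,s,v=cv2.split(cv2.cvtColor(im,cv2.COLOR_BGR2HSV))
roi=(R>200)&(R<240)&(C>355)&(C<405)
print("top cam holder",rect(roi&(s>80)&(h>95)&(h<130)&(v>70),m0,34))
E
```

```text
tool top ((476.7235107421875, -279.05877685546875), (15.266585350036621, 15.215877532958984), 3.7886343002319336) 
holder ((476.74285888671875, -279.465087890625), (58.98183059692383, 59.124141693115234), 3.4929354190826416)
top cam holder ((475.2409973144531, -276.72900390625), (59.725528717041016, 65.46624755859375), 3.2087607383728027)
```

```bash
python3 - <<'E'
from h import *
o=[np.pi,0,np.pi/2+.062]
def st(l): s=bot.get_state(); print(l,round(s["t"],2),s["tcp_pos"].round(2),s["orientation"].round(4),s["contact_force"].round(2),s["wrist_torque"].round(3),round(s["opening"],3),round(s["gripper_force"],1))
bot.move_ptp([476.8,-279.3,150],o); st("above")
bot.movel([476.8,-279.3,54],max_speed=80); bot.dwell(.2); st("down")
bot.grip(0,100); bot.dwell(.3); st("grip")
snap("wrist","w_grip.png")
bot.movel([476.8,-279.3,90],max_speed=40); bot.dwell(.2); st("lift")
bot.movel([476.8,-279.3,150],max_speed=150); st("up")
E
```

```text
above 5.61 [ 476.95 -278.93  149.97] [-3.1415 -0.      1.6329] [0.06 0.9  1.2 ] [0.051 0.015 0.033] 1.007 0.0
down 7.16 [ 477.05 -279.47   54.43] [3.1410e+00 5.0000e-04 1.6328e+00] [ 0.75 -0.33 -0.1 ] [0.005 0.034 0.018] 1.002 0.0
grip 8.1 [ 477.01 -279.5    54.17] [3.1412e+00 4.0000e-04 1.6328e+00] [ 1.24 -0.01  2.92] [-0.091 -0.099 -0.001] 0.174 97.4
lift 9.4 [ 476.64 -279.17   89.71] [-3.1412e+00 -4.0000e-04  1.6328e+00] [ 0.4  -0.2  -0.29] [-0.031 -0.016  0.041] 0.172 97.3
up 9.95 [ 476.67 -279.21  149.69] [-3.1416  0.      1.6328] [-0.74  1.1  -1.28] [ 0.038  0.029 -0.038] 0.166 97.3
```

View pics/w_grip.png

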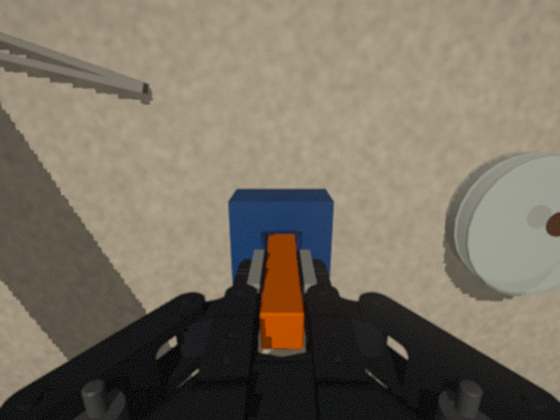

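```bash
cat >> h.py <<'E'
yj=.0745; J=np.array([671.8,132.6]); Rj=np.array([[np.cos(yj),-np.sin(yj)],[np.sin(yj),np.cos(yj)]])
W=lambda x,y,z: [*(J+Rj@[x,y]),z]
def meas(n=15):
    F=[];P=[]
    for _ in range(n):
        bot.dwell(.02); s=bot.get_state(); F.append(s["contact_force"]);P.append(s["tcp_pos"])
    F=np.array(F);f=np.c_[F[:,:2]@Rj,F[:,2]];p=np.mean(P,0)
    return f.mean(0),f.std(0),np.r_[Rj.T@(p[:2]-J),p[2]],s["t"]
E
python3 - <<'E'
from h import *
np.set_printoptions(precision=2,suppress=True)
z=56.7
bot.move_ptp(W(-115,-72,120),[np.pi,0,np.pi/2+.062])
print(bot.movel(W(-115,-72,z),max_speed=80,threshold=6))
b=meas();print("base",*b)
print(bot.movel(W(-74,-72,z),max_speed=25,threshold=5)); print("mid",*meas(8))
hit=bot.movel(W(-60,-72,z),max_speed=6,threshold=5.5); print(hit)
f=meas(); print("press",*f,"net",f[0]-b[0])
snap("wrist","w_p1.png")
E
```

```text
False
base [-0.12  0.04 -0.72] [0.55 0.53 0.42] [-114.48  -72.03   57.29] 12.4333
False
mid [-0.06  0.06 -0.7 ] [0.43 0.52 0.64] [-74.02 -72.    56.75] 14.3583
True
press [-0.06 -0.02 -0.84] [0.71 0.59 0.4 ] [-67.91 -71.78  54.89] 16.1083 net [ 0.05 -0.06 -0.12]
```

View pics/w_p1.png

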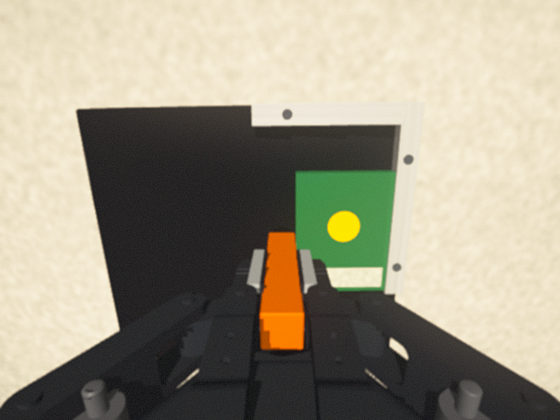

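The plate's right edge, at about column 392, is already against the long stop. The threshold stop seems to have let the press relax, and z sagged by 1.8 mm. I'll press with small position steps and an averaged force reading.

```bash
cat >> h.py <<'E'
def press(x,y,z,d,b,goal=5.3,step=.12,maxn=40):
    i=int(d[1]>0); 
    for k in range(maxn):
        q=np.array([x,y])+np.array(d)*step*k
        bot.movel(W(*q,z),max_speed=20); f=meas(5); n=-(f[0]-b)[i]
        if k%4==0 or n>2: print(k,q.round(2),f[2].round(2),(f[0]-b).round(2),round(f[3],2))
        if n>goal-1: g=meas(10); n=-(g[0]-b)[i]; print("  avg",n.round(2))
        if n>goal: return q
E
python3 - <<'E'
from h import *
np.set_printoptions(precision=2,suppress=True)
b=np.array([-.1,.05,-.75])
bot.movel(W(-68.6,-72,57),max_speed=20)
q=press(-68.2,-72,57,(1,0),b)
print(q)
E
```

```text
0 [-68.2 -72. ] [-68.21 -72.01  56.96] [-0.12 -0.19  0.51] 16.75
4 [-67.72 -72.  ] [-67.72 -72.    56.99] [ 0.11 -0.3   0.17] 18.08
8 [-67.24 -72.  ] [-67.24 -71.99  57.  ] [ 0.42 -0.1   0.72] 19.42
12 [-66.76 -72.  ] [-66.74 -72.    57.01] [ 0.09 -0.17  0.05] 20.75
16 [-66.28 -72.  ] [-66.51 -71.98  56.92] [-1.26 -0.35  0.38] 22.08
17 [-66.16 -72.  ] [-66.46 -71.98  56.9 ] [-2.12 -0.22  0.6 ] 22.42
18 [-66.04 -72.  ] [-66.41 -71.97  56.87] [-2.73 -0.32  0.42] 22.75
19 [-65.92 -72.  ] [-66.33 -71.98  56.85] [-3.49 -0.2   0.69] 23.08
20 [-65.8 -72. ] [-66.28 -71.97  56.83] [-4.85 -0.09  1.11] 23.42
  avg 5.01
21 [-65.68 -72.  ] [-66.22 -71.97  56.83] [-5.24 -0.2   1.32] 23.92
  avg 5.3
[-65.68 -72.  ]
```

```bash
python3 - <<'E'
from h import *
np.set_printoptions(precision=2,suppress=True)
z=57
bot.movel(W(-80,-72,z),max_speed=40)
bot.movel(W(-82,-136,z),max_speed=80); bot.movel(W(-29,-136,z),max_speed=80)
b=meas(12)[0]; print(b)
print(bot.movel(W(-29,-94,z),max_speed=25,threshold=4))
print(bot.movel(W(-29,-90,z),max_speed=8,threshold=4))
print(press(-29,-89.9,z,(0,1),b,step=.15))
snap("wrist","w_p2.png")
E
```

```text
[ 0.04 -0.17 -0.31]
False
False
0 [-29.  -89.9] [-28.99 -89.91  57.  ] [-0.15  0.04 -0.4 ] 29.38
4 [-29.  -89.3] [-29.   -89.28  57.  ] [-0.07 -0.41 -0.23] 30.71
8 [-29.  -88.7] [-29.   -88.69  57.  ] [-0.2   0.04 -0.08] 32.04
12 [-29.  -88.1] [-29.   -88.09  57.  ] [ 0.05 -0.11 -0.17] 33.38
16 [-29.  -87.5] [-29.   -87.66  57.02] [-0.11 -0.83 -0.27] 34.71
17 [-29.   -87.35] [-29.   -87.59  57.01] [-0.13 -2.06 -0.41] 35.04
18 [-29.  -87.2] [-28.99 -87.48  57.01] [-0.27 -3.14 -0.55] 35.38
19 [-29.   -87.05] [-28.99 -87.36  57.02] [-0.1  -4.08 -0.24] 35.71
20 [-29.  -86.9] [-28.99 -87.26  57.02] [-0.26 -4.36 -0.11] 36.04
  avg 4.79
21 [-29.   -86.75] [-29.01 -87.23  57.02] [-0.31 -5.22 -0.09] 36.54
  avg 4.98
22 [-29.  -86.6] [-28.99 -87.2   57.03] [ 0.11 -5.29 -0.14] 37.04
  avg 5.37
[-29.  -86.6]
```

View pics/w_p2.png

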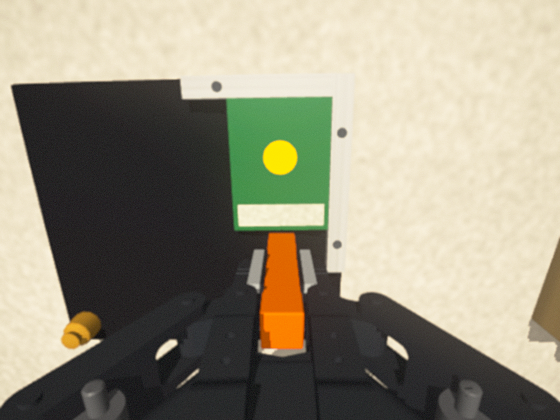

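The plate now appears tight against both stops: its top edge is at about row 97 and its right edge at about column 333. I'll retreat and check up close for a gap at the long stop.

```bash
python3 - <<'E'
from h import *
bot.movel(W(-29,-100,57),max_speed=30); bot.movel(W(-29,-112,80),max_speed=120)
bot.movel(W(-42,-110,75),max_speed=80);m,im=snap("wrist","w_chk.png")
P=[W(x,y,20) for x,y in((-66,6),(10,6),(10,-90),(-66,-90))]; q=proj(m,P);print(q.round(0).tolist(),bot.get_state()["t"])
x0,y0=np.maximum(q.min(0).astype(int),0);x1,y1=q.max(0).astype(int)
c=cv2.resize(im[y0:y1,x0:x1],None,fx=4,fy=4,interpolation=cv2.INTER_CUBIC)
c=np.clip(c.astype(float)*1.5,0,255).astype(np.uint8)
print(x0,y0,c.shape); cv2.imwrite("pics/chk_crop.png",c[:600,:800])
E
```

```text
[[241.0, 49.0], [369.0, 47.0], [359.0, 202.0], [248.0, 203.0]] 38.6
241 46 (628, 508, 3)
```

View pics/chk_crop.png

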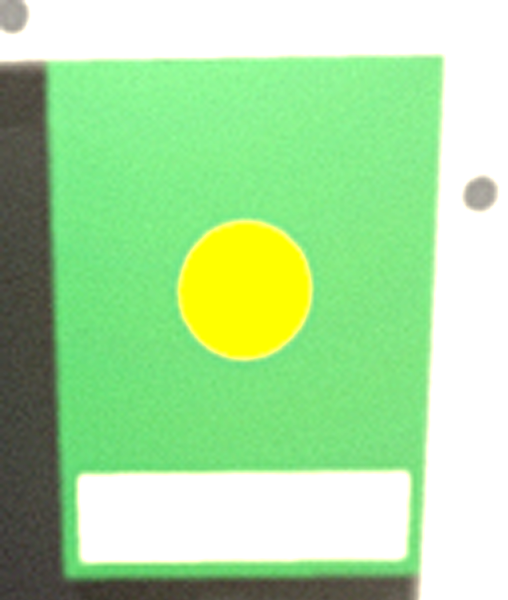

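No dark gap shows at either stop, so the plate is home. Returning the tool to the holder.

```bash
python3 - <<'E'
from h import *
def st(l): s=bot.get_state(); print(l,round(s["t"],2),s["tcp_pos"].round(2),s["orientation"].round(4),s["contact_force"].round(2),s["wrist_torque"].round(3),round(s["opening"],3))
p=W(-42,-110,130); bot.movel(p,max_speed=150)
o=[np.pi,0,1.6328]; X=[477.0,-279.45]
bot.move_ptp([*X,130],o); bot.movel([*X,84],max_speed=60); bot.dwell(.3); st("above")
r=bot.movel([*X,57],max_speed=20,threshold=12); st(r)
if not r:
    r=bot.movel([*X,53.9],max_speed=8,threshold=8); bot.dwell(.2); st(r)
E
```

```text
above 41.62 [ 477.18 -279.59   84.33] [3.1411e+00 4.0000e-04 1.6328e+00] [-0.33 -0.55 -0.41] [-0.018  0.011  0.027] 0.169
False 43.12 [ 477.11 -279.51   57.15] [3.1414e+00 2.0000e-04 1.6328e+00] [-0.05 -0.17  0.13] [-0.002 -0.014  0.024] 0.169
False 43.85 [ 477.06 -279.51   54.16] [3.1414e+00 2.0000e-04 1.6329e+00] [-1.01  0.2   5.1 ] [ 0.163  0.308 -0.011] 0.175
```

It is seated: the floor pushes back with about 5 N at the original grasp height. Releasing.

```bash
python3 - <<'E'
from h import *
X=[477.0,-279.45]
bot.grip(1.0); bot.dwell(.3); print(bot.get_state()["opening"])
bot.movel([*X,150],max_speed=80)
bot.move_ptp([430,-280,150],[np.pi,0,0]); bot.dwell(.2)
m,im=snap("wrist","w_end.png"); h,s,v=cv2.split(cv2.cvtColor(im,cv2.COLOR_BGR2HSV)); R,C=np.mgrid[:420,:560]
roi=(R>105)&(R<200)&(C>238)&(C<325)
print(rect(roi&(s>170)&(h<18)&(v>140),m,106)); print(rect(roi&(((s>80)&(h>95)&(h<130))|((s>120)&(h<18))),m,34))
a=cv2.imread("pics/w_h2.png"); 
snap("scene","scene1.png"); print(bot.get_state()["t"])
cv2.imwrite("pics/end2.png",np.hstack([im[90:390,150:500],cv2.resize(cv2.imread("pics/scene1.png")[190:290,140:290],(450,300))]))
E
```

```text
0.9995687208557679
((477.3131103515625, -279.3606262207031), (15.027626037597656, 14.99982738494873), 0.5910033583641052)
((476.5564880371094, -279.6083068847656), (58.97342300415039, 59.024959564208984), 3.312622547149658)
47.8833
```

View pics/end2.png

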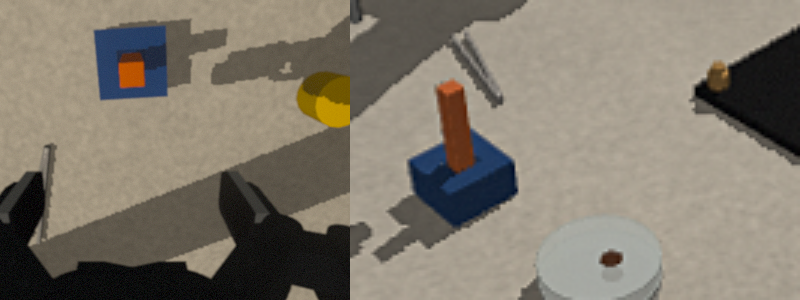

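The tool stands upright in the holder at full depth: its top measures 15.0 mm across at the original height, and the position matches. The gripper is clear.

```bash
python3 -c "
from bench import bot
print(bot.sign_off())"
```

```text
the job is handed in; nothing more can be done
None
```

The job is handed in at about 48 s: the plate was pressed home at about 5.3 N against the long stop, then about 5.4 N against the short stop, with no gap visible at either, and the tool is back in its holder, fully down and released.

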